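# Close up the last strip of a cutting-board dry fit

## Task

The last wooden strip of the cutting board is lying loose and askew on the glue-up board. Butt it up against the strip next to it and right up to the end stop, so that the seam is shut along its whole length and its end is in line with the others. Keep the three strips already laid tight against the fence and stop, and leave the glue bottle, jar, tape measure and mallet where they are.

Things in the scene. Friction and masses are not known exactly. Their poses are not given: they have to be found in the camera images.
- jig: Glue-up board fixed on the bench, white base 330 x 320 x 12 mm. Origin: on the bench under it, 160 mm from its near (-x), 170 from its far, 190 from its right (-y) and 130 from its left edge. +x points away from the robot within 0.3 rad, z up. Plywood battens 30 mm wide, 18 mm high: the fence on the far edge, inner face at x = +140 mm; the end stop on the left edge, inner face at y = +100 mm.
- strip_a: Laid strip, dark wood, against the fence and end stop; a loose hardwood bar 40 (x) x 200 (y) x 22 mm (z), about 0.13 kg, flat on the base. Origin at the centre of the bar, 23 mm above the bench; axes parallel to the glue-up board's.
- strip_b: Laid hardwood strip, mid-brown wood, same size as and butted against strip_a on the near side, left end against the stop. Loose. Origin at the centre of the bar.
- strip_c: Laid hardwood strip, dark wood, same size, butted against strip_b on the near side, left end against the stop. Loose. Its near (-x) long face is where the last strip belongs. Origin at the centre of the bar.
- last: The last strip, mid-brown wood, loose bar 40 (x) x 200 (y) x 22 mm (z), about 0.13 kg, lying flat on the base near side of strip_c; slides with a newton or two. Origin at its centre, 23 mm above the bench. Starts askew up to 0.28 rad, 45 to 100 mm short of strip_c and 20 to 65 mm short of the stop. Home, its origin is at x = y = 0 of the glue-up board (within 1 mm), 40 mm on the -x side of strip_c's.
- glue: White glue bottle, 62 mm across, 192 mm tall with its nozzle, standing on the bench left of the end stop. Origin at the centre of its underside. Bystander.
- jar: Clear round jar of copper fittings with a white lid, 84 mm across, 110 mm tall, standing on the bench left of the end stop. Origin at the centre of its underside. Bystander.
- tape: Black tape measure standing on its foot on the bench left of the end stop, 66 x 36 x 62 mm. Origin at the centre of its underside. Bystander.
- mallet: Wooden joiner's mallet lying on the bench to the right of the board, its handle roughly along the board's x. Head 62 x 115 x 58 mm high, centred 140 mm along +x from the origin; handle 30 x 22 mm, reaching 135 mm along -x. Origin on the underside plane at the handle's middle. Bystander.
Mind the look-alikes: they are no part of the job. What is shaped like the strip_b but purple is not meant.

How it is judged (in metres and radians):
At the end, for the whole second after the job is handed in: The last strip lies flat and still on the glue-up board beside strip_c: gap at mid-length under 2 mm, parallel within 0.012 rad, its ends in line with strip_c's and its left end at the stop, each within 3 mm. The three laid strips are still within 3 mm of their places against the fence and end stop (x of last in the frame of strip_c between -0.042 and -0.037 m and y of last in the frame of strip_c between -0.003 and 0.003 m and z of last in the frame of strip_c between -0.003 and 0.003 m and angle between the y axis of last and the y axis of strip_c, either way round below 0.012 rad and x of strip_a in the frame of jig above 0.117 m and x of strip_b in the frame of jig above 0.077 m and x of strip_c in the frame of jig above 0.037 m and y of each of strip_a, strip_b, strip_c, last in the frame of jig above -0.003 m and angle between the y axis of strip_c and the y axis of jig, either way round below 0.012 rad and linear speed of last below 0.01 m/s); the robot touches nothing.
It fails at once if the glue bottle is moved more than 20 mm or tipped over (distance of glue from where it was at the start of the episode above 0.02 m or angle between glue's own z axis and vertical above 0.4 rad).
It fails at once if the jar is moved more than 20 mm or tipped over (distance of jar from where it was at the start of the episode above 0.02 m or angle between jar's own z axis and vertical above 0.4 rad).
It fails at once if the tape measure is moved more than 20 mm (distance of tape from where it was at the start of the episode above 0.02 m).
It fails at once if the mallet is moved more than 20 mm (distance of mallet from where it was at the start of the episode above 0.02 m).
It also fails if it takes over 48 s, if anything falls off the work surface, if the arm or the gripper's body presses on something with over 40 N, if the wrist force passes 120 N, or if a joint passes its speed limit or range.

## Robot

A 6-joint arm with a two-finger parallel gripper is mounted at the origin on the work surface. World frame = base frame: x ahead of the robot, y to its left, z up, the work surface at z = 0. Lengths are in m, angles in degrees, forces in N, time in s.
With the tool pointing down it reaches from about 0.3 to 0.75 m from the base axis. Payload 8.5 kg.
Tool frame: the origin (TCP) lies between the finger pads; the fingertips stand 14 mm ahead of it and the grasp point (between the pads) lies 5 mm behind it; z points along the fingers, y is the line along which they close (so a half turn about z gives the same grasp; the last joint's range is limited). The gripper opens to 88 mm and grips with 3 to 60 N. Pads are 18 mm wide; open, the fingers measure 123 mm over their backs; the gripper's body (75 mm by 187 mm) begins 45 mm behind the grasp point.
Start: joints at [54.127, 21.807, 74.336, -0, 83.858, -12.336], TCP at [0.22, 0.504, 0.253] pointing down, gripper open.
Joint ranges: [-178.18, 178.18], [-50.72, 133.34], [12.68, 142.11], [-81.47, 261.47], [9.98, 163.14], [-165.26, 165.26]. Speed limits (degrees/s): [136.94, 136.94, 180, 180, 180, 180].

## Interface

Orientations are given as [roll, pitch, yaw] about the fixed x, y, z axes, in that order (R = Rz(yaw) Ry(pitch) Rx(roll)).
In Python, from workcell import r, optics gives the robot as it stands.
- The arm moves only by the tool drive_tool, never from a script. Its argument "deltas" is a list of rows, each an object with "offset": the shift along the tool's x, y, z in mm, a list of three; "rot": the turn, a rotation vector about the tool's x, y, z in rad, a list of three; "gripper": the opening, from -1 (shut) to 1 (fully open), so that 0 is half open. In form: [{"offset": [tx, ty, tz], "rot": [rx, ry, rz], "gripper": gripper}, ...]. A call has 1 to 12 rows; each row is the pose to reach, as a shift and turn from the pose commanded when the call began, along the tool's axes at that moment; what a row does not reach only later rows make up. A row lasts 1/12 s, in which the tool goes at most 41.7 mm and 7.16 degrees, less where a joint would pass 70% of its speed; a pose out of reach is approached as far as the arm can. A call with a gripper value outside its range is refused whole. The fingers move at their own pace and stop on an object; "squeeze" is the grip in N (left out, the last holds). Time passes only in rows, so rows that repeat a pose let the fingers close. It gives the time, the measured TCP pose, the force, the opening and the grip force at its end, in the units of the state.
- r.get_obs(): the state, without advancing time (a new reading comes with each control period).
- optics.grab_frame(name): name is "side" or "top"; returns the picture (480x640x3 uint8, red, green, blue); there is no depth.
- optics.camera_model(name): a dict with "fx", "fy", "cx", "cy" (pixels), "R" (3x3) and "t" (3): a world point X has camera coordinates R X + t. Camera axes: x right, y down, z forward; pixel columns grow to the right and rows downward; lengths in m; the calibration is good to about 2 mm. A picture is of the moment at which its call begins. camera_model takes no time and is no camera call.
- r.sign_off(): hands the job in; it is judged then, once.
The state is a dict: "clock": time; "joints": joint angles; "dq": joint speeds; "joint_efforts": joint torques, N m; "position": TCP position; "orientation": TCP orientation; "ft_force": force on the tool from outside, world axes, zero at the start; "wrist_torque": the same for the moment, N m; "grip_width": finger opening in m; "gripper_force": force on a finger pad.
Only numpy, scipy, OpenCV 4.12 (cv2) and the standard library are available. Lean on these libraries where they do the work, as an engineer would, in place of code of your own. Each camera call takes 0.05 s, during which the arm holds its last target. There are 200 camera calls.

## Working session

There is one attempt and no reset: what is moved stays moved. The work goes in short steps, Python scripts to look and compute and a tool call to move; the robot and the scene stay as the last step left them, time stands still between calls to the robot, and variables do not carry over. Pictures are saved under pics/ and viewed, at most 10 in all, crops included, and the job is handed in when it is done.

Besides the shell and the picture viewer there is one more tool, called after "Emit:" as name([rows], argument=value, ...), one row to a line, values as JSON. drive_tool: Moves the arm, as the interface text tells. Its arguments: {"type":"object","properties":{"deltas":{"type":"array","items":{"type":"object","properties":{"offset":{"type":"array","items":{"type":"number"}},"rot":{"type":"array","items":{"type":"number"}},"gripper":{"type":"number"}}}},"squeeze":{"type":"number"}},"required":["deltas"]}

```bash
mkdir -p pics; python3 - <<'E'
from workcell import r, optics
import cv2
for n in("top","side"):
    cv2.imwrite(f"pics/{n}0.png",optics.grab_frame(n)[:,:,::-1])
    m=optics.camera_model(n); print(n,m)
print(r.get_obs())
E
```

```text
top {'fx': 457.1660581355561, 'fy': 457.1660581355561, 'cx': 324.9192271259037, 'cy': 241.72006713526596, 'R': array([[ 0.01175296, -0.99973034, -0.02002786],
       [-0.99593642, -0.00991515, -0.08951163],
       [ 0.08928891,  0.0209985 , -0.99578439]]), 't': array([0.00414768, 0.60379824, 0.94813595])}
side {'fx': 454.77242503684096, 'fy': 454.77242503684096, 'cx': 315.9319247630041, 'cy': 236.2409893401638, 'R': array([[-0.95850255, -0.28500226,  0.00682443],
       [-0.20065168,  0.65742807, -0.7263107 ],
       [ 0.20251362, -0.69754   , -0.68733266]]), 't': array([0.5696663 , 0.14649642, 0.86056136])}
{'clock': 0.1, 'joints': array([ 5.41268293e+01,  2.18365435e+01,  7.43792554e+01, -1.01076365e-03,
        8.38580921e+01, -1.23350920e+01]), 'dq': array([ 0.02074607, -0.08629169, -0.087565  , -0.03172243,  0.09456195,
        0.04511512]), 'joint_efforts': array([ 4.43606157e-03, -4.38649750e+01, -2.24914992e+01,  7.15462980e-02,
        3.41824698e-02, -3.01117484e-05]), 'position': array([0.21950505, 0.50404075, 0.2522118 ]), 'orientation': array([-1.79927600e+02, -1.48036128e-02,  1.56462021e+02]), 'ft_force': array([ 0.0869232 , -0.28619453, -0.09609546]), 'wrist_torque': array([ 0.02093407,  0.01005784, -0.01945862]), 'gripper_force': 0.0, 'grip_width': 0.08777736109214768}
```

View pics/top0.png

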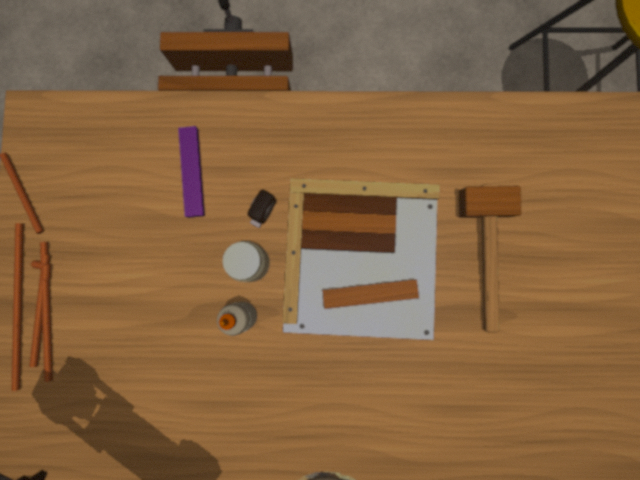

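View pics/side0.png

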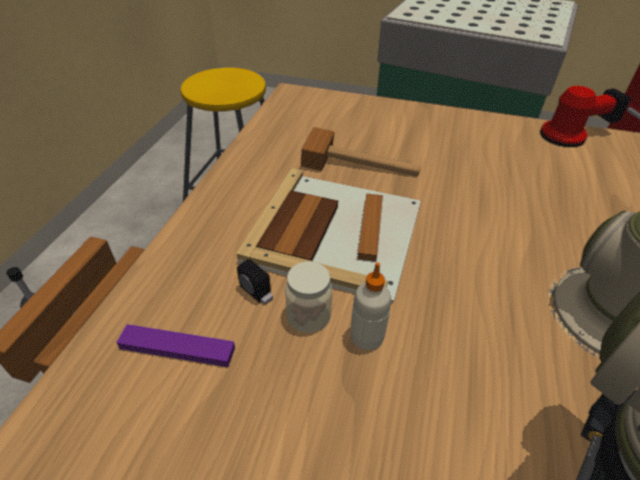

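The top view shows the board with corners near (291,180), (440,183), (435,340) and (284,332). The last strip's corners are about (322,290), (416,280), (418,297) and (324,308). The jar, glue and tape are left of the stop, and the mallet is on the right at about x = 490. The purple bar at (190,170) is the look-alike.

```bash
cat > h.py <<'E'
import numpy as np, cv2
from workcell import r, optics
def bp(uv,z,n="top"):
    m=optics.camera_model(n); uv=np.atleast_2d(np.array(uv,float))
    d=np.c_[(uv[:,0]-m['cx'])/m['fx'],(uv[:,1]-m['cy'])/m['fy'],np.ones(len(uv))]@m['R']
    c=-m['R'].T@m['t']; return c[:2]+d[:,:2]*((z-c[2])/d[:,2])[:,None]
def rect(mask,z):
    mask=cv2.morphologyEx(mask.astype(np.uint8),cv2.MORPH_OPEN,np.ones((3,3)))
    cs,_=cv2.findContours(mask,cv2.RETR_EXTERNAL,cv2.CHAIN_APPROX_NONE)
    c=max(cs,key=cv2.contourArea)[:,0].astype(np.float32)
    P=bp(c,z).astype(np.float32)*1000
    (cx,cy),(w,h),a=cv2.minAreaRect(P)
    b=cv2.boxPoints(((cx,cy),(w,h),a)); e=b[1]-b[0]; f=b[2]-b[1]; L=e if e@e>f@f else f
    ang=np.degrees(np.arctan2(L[1],L[0]))%180   # long axis direction
    return np.array([cx,cy]),sorted((w,h)),ang
def masks(img):
    hsv=cv2.cvtColor(img,cv2.COLOR_RGB2HSV); box=np.zeros(img.shape[:2],bool); box[194:330,301:432]=1
    wood=(hsv[...,1]>90)&box
    return wood,hsv
E
python3 - <<'E'
from h import *
img=cv2.imread("pics/top0.png")[:,:,::-1].copy()
w,hsv=masks(img)
a=w.copy();a[262:]=0; b=w.copy(); b[:265]=0
print("laid",rect(a,.034)); print("last",rect(b,.034))
# base outline corners on z=.012 (right/near), battens z=.030
for p,z in [((435,340),.012),((284,332),.012),((291,180),.030),((440,184),.03)]: print(p,bp(p,z)*1000)
for nme,p,z in [("jar",(244,261),.11),("glue",(229,321),.19),("mallet handle R",(484,330),.022),("malletheadL",(459,210),.058)]: print(nme,bp(p,z)*1000)
cv2.imwrite("pics/c.png",cv2.resize(img[170:350,200:440],None,fx=3.3,fy=3.3,interpolation=cv2.INTER_CUBIC)[:,:,::-1])
E
```

```text
laid (array([645.29290771, -76.01127625]), [121.8676986694336, 277.017578125], np.float32(90.44852))
last (array([495.27755737, -84.97583008]), [38.7869987487793, 197.9044189453125], np.float32(97.01816))
(435, 340) [[ 398.67050692 -224.32854731]]
(284, 332) [[410.92244921  96.02188063]]
(291, 180) [[736.34776155  85.3653003 ]]
(440, 184) [[ 729.94596048 -234.2565019 ]]
jar [[556.95479948 166.38973055]]
glue [[447.70674046 174.03985365]]
mallet handle R [[ 421.94407235 -324.46155591]]
malletheadL [[ 669.50512754 -266.24671201]]
```

View pics/c.png

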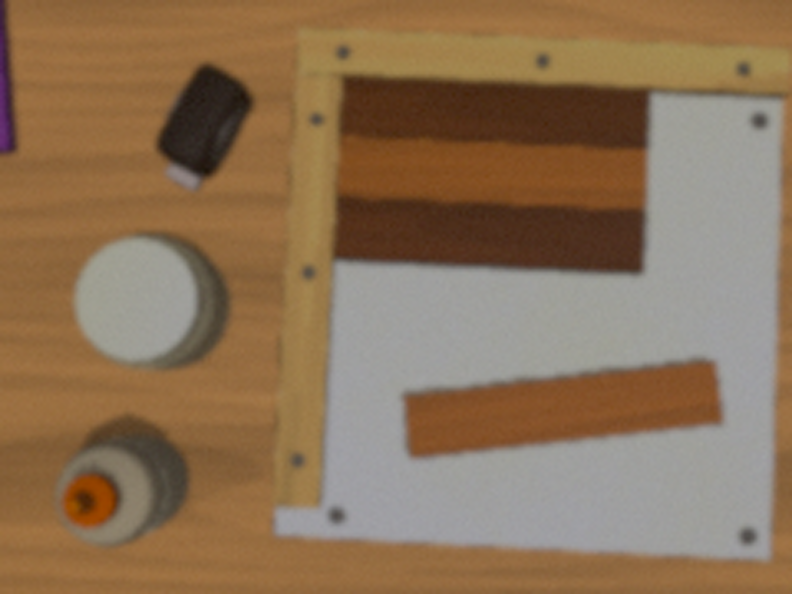

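The crop shows the laid strips' near edge from crop pixel (336,261) to (640,272) and their right end from (648,91) to (640,272). The stop is on the left, and the last strip is fully on the white base. My "laid" mask took in the fence, so I'll fit the jig from corners instead.

```bash
python3 - <<'E'
from h import *
c=lambda p:(p[0]/3.3+200-.35,p[1]/3.3+170-.35)
L=[((770,559),.012,(-160,-190)),((275,533),.012,(-160,130)),((299,30),.03,(170,130)),((336,260),.034,(20,100)),((640,271),.034,(20,-100)),((648,92),.034,(140,-100)),((343,77),.034,(140,100)),
 ((337,208),.034,(60,100)),((641,210),.034,(60,-100))]
W=np.array([bp(c(p),z)[0]*1000 for p,z,_ in L]); J=np.array([l for *_,l in L],float)
Wc,Jc=W.mean(0),J.mean(0); U,_,Vt=np.linalg.svd((W-Wc).T@(J-Jc)); R=U@Vt
o=Wc-R@Jc; print("yaw",np.degrees(np.arctan2(R[1,0],R[0,0])),"origin",o); print((W-(J@R.T+o)).round(1))
P=np.array([495.3,-85.]); print("last in jig",R.T@(P-o))
E
```

```text
yaw -1.8122194560579887 origin [564.74774119 -36.3943794 ]
[[ 1.8  1.1]
 [ 3.7 -0.4]
 [ 0.3 -1.1]
 [ 0.4 -2.9]
 [ 1.7  2.5]
 [-2.4  1. ]
 [-0.5 -1.7]
 [-6.  -1.7]
 [ 0.9  3.1]]
last in jig [-67.87590572 -50.77751996]
```

Emit:
drive_tool([
  {"offset": [-488,-430,0],"rot": [0,0,1.04],"gripper": 1},
  {"offset": [-488,-430,0],"rot": [0,0,1.04],"gripper": 1},
  {"offset": [-488,-430,0],"rot": [0,0,1.04],"gripper": 1},
  {"offset": [-488,-430,0],"rot": [0,0,1.04],"gripper": 1},
  {"offset": [-488,-430,0],"rot": [0,0,1.04],"gripper": 1},
  {"offset": [-488,-430,0],"rot": [0,0,1.04],"gripper": 1},
  {"offset": [-488,-430,0],"rot": [0,0,1.04],"gripper": 1},
  {"offset": [-488,-430,0],"rot": [0,0,1.04],"gripper": 1},
  {"offset": [-488,-430,0],"rot": [0,0,1.04],"gripper": 1},
  {"offset": [-488,-430,0],"rot": [0,0,1.04],"gripper": 1},
  {"offset": [-488,-430,0],"rot": [0,0,1.04],"gripper": 1},
  {"offset": [-488,-430,0],"rot": [0,0,1.04],"gripper": 1},
], squeeze=12)

```text
clock: 1.1
position: [0.4318, 0.0493, 0.2527]
orientation: [-180.0, -0.0, 96.9]
ft_force: [1.2, 0.5, -0.0]
grip_width: 0.0881
gripper_force: 0.0
```

```bash
cat >> h.py <<'E'
def to(x,y,z,yaw):
    o=r.get_obs(); p=o['position']*1000; a=np.radians(o['orientation'][2])
    dx,dy=x-p[0],y-p[1]; d=(yaw-o['orientation'][2]+180)%360-180
    print("t",o['clock'],"pos",p.round(1),"rpy",o['orientation'].round(2),"F",o['ft_force'].round(1),"w",round(o['grip_width']*1000,1))
    print("offset",np.round([dx*np.cos(a)+dy*np.sin(a), dx*np.sin(a)-dy*np.cos(a), p[2]-z],1),"rz",round(-np.radians(d),3))
J0=np.array([564.7,-36.4]); YAW=-1.81
def jig(x,y):
    c,s=np.cos(np.radians(YAW)),np.sin(np.radians(YAW)); return J0+np.array([c*x-s*y,s*x+c*y])
E
python3 -c "
from h import *
to(495.3,-85,90,97)"
```

```text
t 1.1 pos [431.8  49.3 252.7] rpy [-1.7999e+02 -1.0000e-02  9.6860e+01] F [ 1.2  0.5 -0. ] w 88.1
offset [-140.9   47.   162.7] rz -0.002
```

Emit:
drive_tool([
  {"offset": [-35,12,0],"rot": [0,0,0],"gripper": 1},
  {"offset": [-70,24,30],"rot": [0,0,0],"gripper": 1},
  {"offset": [-105,35,60],"rot": [0,0,0],"gripper": 1},
  {"offset": [-141,47,90],"rot": [0,0,0],"gripper": 1},
  {"offset": [-141,47,130],"rot": [0,0,0],"gripper": 1},
  {"offset": [-141,47,163],"rot": [0,0,0],"gripper": 1},
  {"offset": [-141,47,163],"rot": [0,0,0],"gripper": 1},
  {"offset": [-141,47,163],"rot": [0,0,0],"gripper": 1},
])

```text
clock: 1.77
position: [0.4942, -0.0827, 0.0887]
orientation: [-179.8, -0.1, 96.9]
ft_force: [-0.5, 0.6, 0.6]
grip_width: 0.0881
gripper_force: 0.0
```

```bash
python3 -c "
from h import *
to(495.3,-85,30,97)"
```

```text
t 1.7667 pos [494.2 -82.7  88.7] rpy [-1.7976e+02 -1.4000e-01  9.6860e+01] F [-0.5  0.6  0.6] w 88.1
offset [-2.4  0.8 58.7] rz -0.002
```

Emit:
drive_tool([
  {"offset": [-2,1,25],"rot": [0,0,0],"gripper": 1},
  {"offset": [-2,1,45],"rot": [0,0,0],"gripper": 1},
  {"offset": [-2,1,58],"rot": [0,0,0],"gripper": 1},
  {"offset": [-2,1,58],"rot": [0,0,0],"gripper": 1},
  {"offset": [-2,1,58],"rot": [0,0,0],"gripper": -1},
  {"offset": [-2,1,58],"rot": [0,0,0],"gripper": -1},
  {"offset": [-2,1,58],"rot": [0,0,0],"gripper": -1},
  {"offset": [-2,1,58],"rot": [0,0,0],"gripper": -1},
  {"offset": [-2,1,58],"rot": [0,0,0],"gripper": -1},
  {"offset": [-2,1,58],"rot": [0,0,0],"gripper": -1},
  {"offset": [-2,1,58],"rot": [0,0,0],"gripper": -1},
  {"offset": [-2,1,58],"rot": [0,0,0],"gripper": -1},
], squeeze=12)

```text
clock: 2.77
position: [0.4963, -0.0849, 0.0319]
orientation: [-180.0, -0.0, 96.9]
ft_force: [-0.8, -0.2, 2.5]
grip_width: 0.0397
gripper_force: 12.0
```

```bash
python3 -c "
from h import *
p=jig(-32,-8); print(p)
to(*p,31,90+YAW)"
```

```text
[532.46328434 -43.38528193]
t 2.7667 pos [496.3 -84.9  31.9] rpy [-179.99   -0.     96.87] F [-0.8 -0.2  2.5] w 39.7
offset [36.8 40.9  0.9] rz 0.152
```

Emit:
drive_tool([
  {"offset": [6,5,0],"rot": [0,0,0.03],"gripper": -1},
  {"offset": [12,11,0],"rot": [0,0,0.05],"gripper": -1},
  {"offset": [18,16,0],"rot": [0,0,0.08],"gripper": -1},
  {"offset": [24,22,0],"rot": [0,0,0.1],"gripper": -1},
  {"offset": [30,27,0],"rot": [0,0,0.13],"gripper": -1},
  {"offset": [36,33,0],"rot": [0,0,0.152],"gripper": -1},
  {"offset": [36,33,0],"rot": [0,0,0.152],"gripper": -1},
  {"offset": [36,33,0],"rot": [0,0,0.152],"gripper": -1},
])

```text
clock: 3.43
position: [0.525, -0.045, 0.0319]
orientation: [180.0, -0.0, 88.2]
ft_force: [1.1, 2.0, 2.7]
grip_width: 0.0397
gripper_force: 12.0
```

```bash
python3 - <<'E'
from h import *
to(*jig(-40,0),31,90+YAW)
f=optics.grab_frame("top"); cv2.imwrite("pics/t1.png",cv2.resize(f[170:350,240:440],None,fx=3.3,fy=3.3,interpolation=cv2.INTER_CUBIC)[:,:,::-1])
E
```

```text
t 3.4333 pos [525.  -45.   31.9] rpy [ 1.7996e+02 -1.0000e-02  8.8240e+01] F [1.1 2.  2.7] w 39.7
offset [ 9.8 -0.6  0.9] rz 0.001
```

View pics/t1.png

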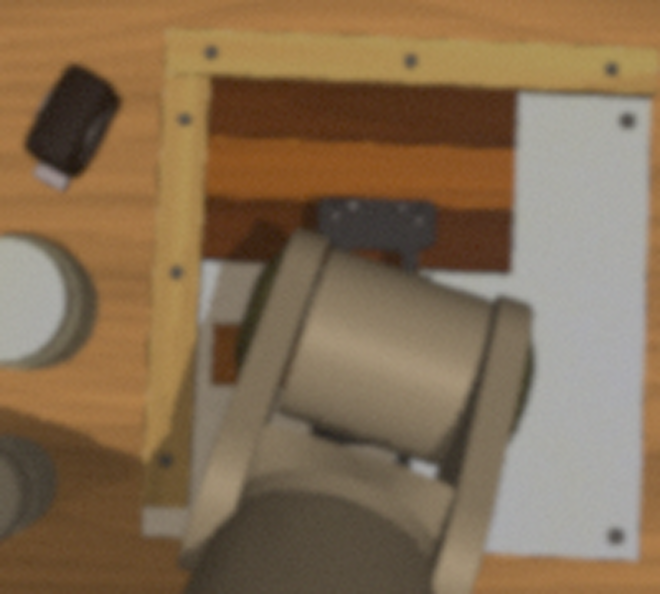

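The strip's left end is at crop x≈213 and the stop face is at about x≈199, a gap of roughly 9 mm, and the strip looks parallel to the others. I'll slide it onto the stop gently.

Emit:
drive_tool([
  {"offset": [3,0,0],"rot": [0,0,0],"gripper": -1},
  {"offset": [5,0,0],"rot": [0,0,0],"gripper": -1},
  {"offset": [7,0,0],"rot": [0,0,0],"gripper": -1},
  {"offset": [8,0,0],"rot": [0,0,0],"gripper": -1},
  {"offset": [9,0,0],"rot": [0,0,0],"gripper": -1},
  {"offset": [10,0,0],"rot": [0,0,0],"gripper": -1},
  {"offset": [10,0,0],"rot": [0,0,0],"gripper": -1},
])

```text
clock: 4.07
position: [0.5251, -0.0351, 0.0318]
orientation: [180.0, 0.0, 88.2]
ft_force: [-1.4, -0.6, 4.0]
grip_width: 0.0401
gripper_force: 12.0
```

Emit:
drive_tool([
  {"offset": [1,0,0],"rot": [0,0,0],"gripper": -1},
  {"offset": [2,0,0],"rot": [0,0,0],"gripper": -1},
  {"offset": [2,0,0],"rot": [0,0,0],"gripper": -1},
])

```text
clock: 4.32
position: [0.5252, -0.0343, 0.0318]
orientation: [180.0, 0.1, 88.2]
ft_force: [-3.1, -9.7, 3.0]
grip_width: 0.0401
gripper_force: 12.0
```

Emit:
drive_tool([
  {"offset": [1,0,0],"rot": [0,0,0],"gripper": -1},
  {"offset": [2,0,0],"rot": [0,0,0],"gripper": -1},
  {"offset": [2,0,0],"rot": [0,0,0],"gripper": -1},
])

```text
clock: 4.57
position: [0.5253, -0.0331, 0.0318]
orientation: [180.0, 0.2, 88.2]
ft_force: [-2.8, -15.5, 2.7]
grip_width: 0.0398
gripper_force: 12.0
```

Emit:
drive_tool([
  {"offset": [0,0,0],"rot": [0,0,0],"gripper": 0.25},
  {"offset": [0,0,0],"rot": [0,0,0],"gripper": 0.25},
  {"offset": [0,0,0],"rot": [0,0,0],"gripper": 0.25},
  {"offset": [0,0,0],"rot": [0,0,0],"gripper": 0.25},
  {"offset": [0,0,-20],"rot": [0,0,0],"gripper": 0.25},
  {"offset": [0,0,-50],"rot": [0,0,0],"gripper": 0.25},
  {"offset": [0,0,-70],"rot": [0,0,0],"gripper": 1},
  {"offset": [0,0,-70],"rot": [0,0,0],"gripper": 1},
])

```text
clock: 5.23
position: [0.5267, -0.0312, 0.1052]
orientation: [179.6, 0.1, 88.2]
ft_force: [0.5, -0.4, 0.4]
grip_width: 0.0662
gripper_force: 0.0
```

```bash
python3 -c "
from h import *
to(*jig(-84,0),90,180+YAW)"
```

```text
t 5.2333 pos [526.7 -31.2 105.2] rpy [1.7964e+02 8.0000e-02 8.8190e+01] F [ 0.5 -0.4  0.4] w 66.2
offset [ -4.  -45.9  15.2] rz -1.571
```

Emit:
drive_tool([
  {"offset": [-4,-46,0],"rot": [0,0,-1.571],"gripper": 1},
  {"offset": [-4,-46,0],"rot": [0,0,-1.571],"gripper": 1},
  {"offset": [-4,-46,0],"rot": [0,0,-1.571],"gripper": 1},
  {"offset": [-4,-46,0],"rot": [0,0,-1.571],"gripper": 1},
  {"offset": [-4,-46,0],"rot": [0,0,-1.571],"gripper": 1},
  {"offset": [-4,-46,0],"rot": [0,0,-1.571],"gripper": 1},
  {"offset": [-4,-46,0],"rot": [0,0,-1.571],"gripper": 1},
  {"offset": [-4,-46,0],"rot": [0,0,-1.571],"gripper": 1},
  {"offset": [-4,-46,0],"rot": [0,0,-1.571],"gripper": 1},
  {"offset": [-4,-46,0],"rot": [0,0,-1.571],"gripper": 1},
  {"offset": [-4,-46,0],"rot": [0,0,-1.571],"gripper": 1},
  {"offset": [-4,-46,0],"rot": [0,0,-1.571],"gripper": 1},
])

```text
clock: 6.23
position: [0.4787, -0.0334, 0.1008]
orientation: [180.0, -0.1, 174.5]
ft_force: [0.0, -0.1, -0.6]
grip_width: 0.0884
gripper_force: 0.0
```

Emit:
drive_tool([
  {"offset": [0,0,0],"rot": [0,0,-0.1],"gripper": 1},
  {"offset": [0,0,0],"rot": [0,0,-0.07],"gripper": 1},
  {"offset": [0,0,0],"rot": [0,0,-0.07],"gripper": 1},
  {"offset": [0,0,0],"rot": [0,0,-0.07],"gripper": 1},
])

```text
clock: 6.57
position: [0.4788, -0.0334, 0.1011]
orientation: [180.0, -0.1, 178.1]
ft_force: [0.7, 0.3, -0.4]
grip_width: 0.0882
gripper_force: 0.0
```

```bash
python3 - <<'E'
from h import *
to(*jig(-84,0),31,180+YAW)
f=optics.grab_frame("top"); cv2.imwrite("pics/t2.png",cv2.resize(f[170:350,240:440],None,fx=3.3,fy=3.3,interpolation=cv2.INTER_CUBIC)[:,:,::-1])
E
```

```text
t 6.5667 pos [478.8 -33.4 101.1] rpy [ 1.7998e+02 -6.0000e-02  1.7813e+02] F [ 0.7  0.3 -0.4] w 88.2
offset [-1.9 -0.2 70.1] rz -0.001
```

View pics/t2.png

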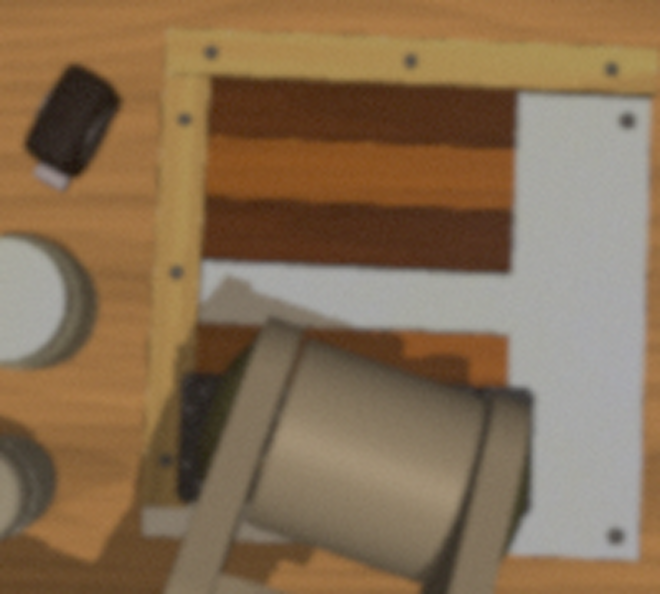

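The strip sits on the stop, with its right end at crop x≈508, in line with strip_c's 511 along the board's slope. The seam is still open about 40 mm. Next I descend and push with both open fingers.

Emit:
drive_tool([
  {"offset": [0,0,30],"rot": [0,0,0],"gripper": 1},
  {"offset": [0,0,55],"rot": [0,0,0],"gripper": 1},
  {"offset": [0,0,69],"rot": [0,0,0],"gripper": 1},
  {"offset": [0,0,70],"rot": [0,0,0],"gripper": 1},
  {"offset": [-5,0,70],"rot": [0,0,0],"gripper": 1},
  {"offset": [-10,0,70],"rot": [0,0,0],"gripper": 1},
  {"offset": [-15,0,70],"rot": [0,0,0],"gripper": 1},
  {"offset": [-20,0,70],"rot": [0,0,0],"gripper": 1},
  {"offset": [-24,0,70],"rot": [0,0,0],"gripper": 1},
  {"offset": [-28,0,70],"rot": [0,0,0],"gripper": 1},
  {"offset": [-32,0,70],"rot": [0,0,0],"gripper": 1},
  {"offset": [-36,0,70],"rot": [0,0,0],"gripper": 1},
])

```text
clock: 7.62
position: [0.5155, -0.0349, 0.0319]
orientation: [-180.0, 0.0, 178.1]
ft_force: [-0.5, 0.3, 0.8]
grip_width: 0.0886
gripper_force: 0.5
```

Emit:
drive_tool([
  {"offset": [-2,0,0],"rot": [0,0,0],"gripper": 1},
  {"offset": [-5,0,0],"rot": [0,0,0],"gripper": 1},
  {"offset": [-7,0,0],"rot": [0,0,0],"gripper": 1},
  {"offset": [-9,0,0],"rot": [0,0,0],"gripper": 1},
  {"offset": [-11,0,0],"rot": [0,0,0],"gripper": 1},
  {"offset": [-13,0,0],"rot": [0,0,0],"gripper": 1},
  {"offset": [-14,0,0],"rot": [0,0,0],"gripper": 1},
  {"offset": [-14,0,0],"rot": [0,0,0],"gripper": 1},
])

```text
clock: 8.28
position: [0.5294, -0.0354, 0.0317]
orientation: [-180.0, 0.0, 178.1]
ft_force: [-0.2, -0.1, -0.3]
grip_width: 0.088
gripper_force: 0.0
```

Emit:
drive_tool([
  {"offset": [-1,0,0],"rot": [0,0,0],"gripper": 1},
  {"offset": [-2,0,0],"rot": [0,0,0],"gripper": 1},
  {"offset": [-3,0,0],"rot": [0,0,0],"gripper": 1},
  {"offset": [-4,0,0],"rot": [0,0,0],"gripper": 1},
  {"offset": [-5,0,0],"rot": [0,0,0],"gripper": 1},
])

```text
clock: 8.7
position: [0.5342, -0.0355, 0.0318]
orientation: [180.0, -0.0, 178.1]
ft_force: [-0.5, 0.7, -0.5]
grip_width: 0.0881
gripper_force: 0.2
```

Emit:
drive_tool([
  {"offset": [-1,0,0],"rot": [0,0,0],"gripper": 1},
  {"offset": [-2,0,0],"rot": [0,0,0],"gripper": 1},
  {"offset": [-2,0,0],"rot": [0,0,0],"gripper": 1},
])

```text
clock: 8.95
position: [0.5351, -0.0355, 0.0317]
orientation: [180.0, -0.2, 178.1]
ft_force: [-6.6, -0.6, 3.8]
grip_width: 0.0882
gripper_force: 3.1
```

Emit:
drive_tool([
  {"offset": [-1,0,0],"rot": [0,0,0],"gripper": 1},
  {"offset": [-2,0,0],"rot": [0,0,0],"gripper": 1},
  {"offset": [-2,0,0],"rot": [0,0,0],"gripper": 1},
])

```text
clock: 9.2
position: [0.5352, -0.0354, 0.0317]
orientation: [180.0, -0.4, 178.1]
ft_force: [-15.2, -2.2, 9.9]
grip_width: 0.0879
gripper_force: 7.4
```

Emit:
drive_tool([
  {"offset": [3,0,0],"rot": [0,0,0],"gripper": 1},
  {"offset": [8,0,0],"rot": [0,0,0],"gripper": 1},
  {"offset": [25,0,0],"rot": [0,0,0],"gripper": 1},
  {"offset": [45,0,-20],"rot": [0,0,0],"gripper": 1},
  {"offset": [75,0,-50],"rot": [0,0,0],"gripper": 1},
  {"offset": [105,0,-80],"rot": [0,0,0],"gripper": 1},
  {"offset": [130,0,-110],"rot": [0,0,0],"gripper": 1},
  {"offset": [150,0,-140],"rot": [0,0,0],"gripper": 1},
  {"offset": [170,0,-160],"rot": [0,0,0],"gripper": 1},
  {"offset": [180,0,-160],"rot": [0,0,0],"gripper": 1},
])

```text
clock: 10.03
position: [0.3577, -0.0298, 0.1948]
orientation: [-179.9, 0.4, 178.1]
ft_force: [0.1, -1.0, 0.7]
grip_width: 0.0879
gripper_force: 0.0
```

```bash
python3 - <<'E'
from h import *
f=optics.grab_frame("top"); cv2.imwrite("pics/t3.png",cv2.resize(f[180:300,280:420],None,fx=5,fy=5,interpolation=cv2.INTER_CUBIC)[:,:,::-1])
f=optics.grab_frame("side"); cv2.imwrite("pics/s3.png",cv2.resize(f[165:300,230:430],None,fx=4,fy=4,interpolation=cv2.INTER_CUBIC)[:,:,::-1])
E
```

```text
(no output)
```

View pics/t3.png

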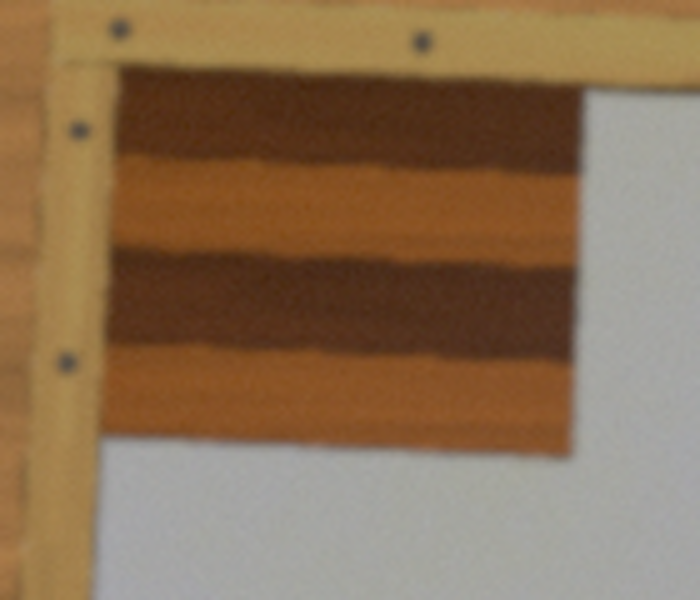

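View pics/s3.png

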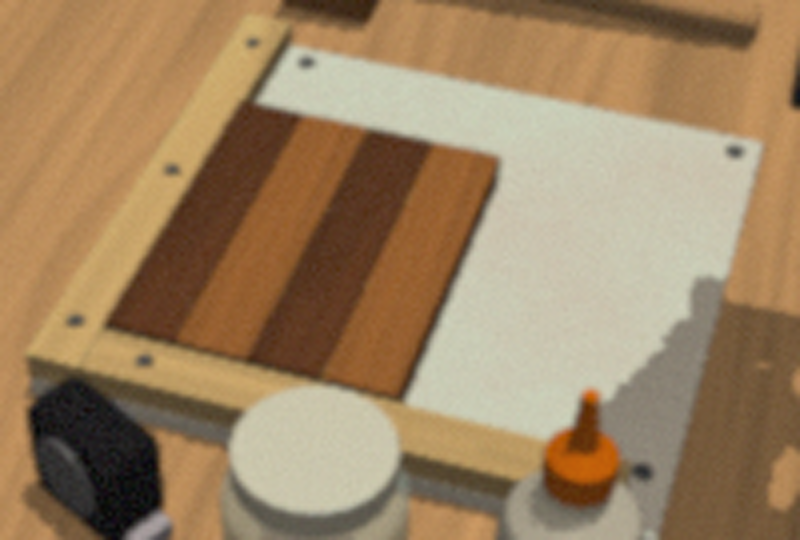

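The top view shows the seam closed from (103,345) to (575,357), the left end on the stop, and the right ends in one line from (584,88) to (571,455). The side view shows no gap, and the bystanders haven't moved. The arm is clear, so I'm handing in.

```bash
python3 -c "
from workcell import r
print(r.sign_off())"
```

```text
the job is handed in; nothing more can be done
None
```

The last strip is butted against strip_c and up to the end stop, with the seam shut and its end in line with the others in both camera views; I handed the job in at about 10 s, and no verdict came back.

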